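Load the waiting blank into its die

ROBOT

A 7-joint arm with a two-finger parallel gripper is mounted at the origin on a cart in front of the work surface, level with it; the furniture and walls round the work are solid. World frame = base frame: x ahead of the robot, y to its left, z up, the work surface at z = 0. Lengths are in m, angles in rad, forces in N, time in s.
With the tool pointing down it reaches from about 0.425 to 0.875 m from the base axis. Payload 4.7 kg.
Tool frame: the origin (TCP) lies at the centre of the arm's flange, where the gripper is bolted on; the fingertips stand 182 mm ahead of it and the grasp point (between the pads) lies ahead of it (ctrl.hold_point_z is the z of the grasp point in the tool frame, in m); z points along the fingers, y is the direction in which the jaws open and shut (so a half turn about z gives the same grasp; the last joint's range is limited). The gripper opens to 87 mm and grips with 3 to 60 N. Pads are 19 mm wide; open, the fingers measure 117 mm over their backs; the gripper's body (75 mm by 190 mm) begins 51 mm behind the grasp point.
Start: joints at [1.17, 0.321, -0.07, 1.45, 0.023, 1.371, -0.057], TCP at [0.262, -0.595, 0.405] pointing down, gripper open.
Joint ranges: [-2.86, 2.86], [-0.3, 2.09], [-1.38, 1.24], [0.06, 2.45], [-1.56, 4.7], [0.09, 2.05], [-2.69, 2.69]. Speed limits (rad/s): [2.57, 2.57, 3.14, 3.14, 3.14, 3.14, 3.14].

INTERFACE

Orientations are given as a rotation vector (axis times angle).
In Python, from bench import get_state, imaging, workorder, ctrl gives the robot as it stands.
- The arm moves only by the tool step_arm, never from a script. Its argument "increments" is a list of rows, each an object of numbers: "claw": the opening, from 0 (shut) to 1 (fully open); "tx", "ty", "tz": the shift along the tool's x, y, z in m; "spin": the turn about the tool's z in degrees. A call has 1 to 8 rows; each row is the pose to reach, as a shift and turn from the pose commanded when the call began, along the tool's axes at that moment; what a row does not reach only later rows make up. A row lasts 1/12 s, in which the tool goes at most 41.7 mm and 7.16 degrees, less where a joint would pass 70% of its speed; a pose out of reach is approached as far as the arm can. A call with a gripper value outside its range is refused whole. The fingers move at their own pace and stop on an object; "force" is the grip in N (left out, the last holds). Time passes only in rows, so rows that repeat a pose let the fingers close. It gives the time, the measured TCP pose, the force and the opening at its end, in the units of the state.
- get_state(): the state, without advancing time (a new reading comes with each control period).
- imaging.get_image(name): name is "scene" or "top" or "wrist"; returns the picture (420x560x3 uint8, blue, green, red); there is no depth.
- imaging.camera_params(name): a dict with "intrinsics" (3x3 intrinsics, pixels), "camera_from_world" (4x4, takes a point from world to camera coordinates). Camera axes: x right, y down, z forward; pixel columns grow to the right and rows downward; lengths in m; the calibration is good to about 2 mm. A picture is of the moment at which its call begins: read the wrist's pose just before it. camera_params takes no time and is no camera call; for the wrist camera it gives the pose at the moment of the call.
- workorder.close_job(): hands the job in, once; it reports no verdict.
The state is a dict: "time": time; "joint_positions": joint angles; "qd": joint speeds; "joint_torque": joint torques, N m; "position": TCP position; "tool_rot": TCP orientation; "ft_force": force on the tool from outside, world axes, zero at the start; "torque": the same for the moment, N m; "grip_width": opening from 0.0 (shut) to 1.0 (fully open).
Only numpy, scipy, OpenCV 4.12 (cv2) and the standard library are available. Lean on these libraries where they do the work, as an engineer would, in place of code of your own. Each camera call takes 0.05 s, during which the arm holds its last target. There are 200 camera calls.

TASK

Load the blank that is waiting in the feed sleeve into the die block whose cavity has its outline: only its end sticks out, so draw it right out by that end, let go of it flat on the worktop, then take it by the middle and set it fully down in the matching cavity, flush with the top of the block. Leave the other blank, which lies in the open beside the sleeve, and the tape, torch and pliers where they are.

Things in the scene. Friction and masses are not known exactly. Their poses are not given: they have to be found in the camera images.
- feed: Fixed grey sheet-metal sleeve, 101 (x) x 104 (y) x 24 mm high. Open mouth at x = -47.5 mm, stop at x = +47.5 mm; inside 60 mm wide, 20 mm high, floored by the worktop. Either blank may be in it, lying along its x axis and sticking about 68 mm out of the mouth; drawn 95 mm it is out. Origin: centre of the underside; x along the sleeve, away from the mouth.
- blank_oblong: Loose aluminium blank, 160 (x) x 54 (y) x 16 mm thick, about 0.25 kg, with straight sides 106 mm long and full half-round ends of radius 27 mm. Lies flat. Origin: centre of its underside; x along its length, z up; it is symmetric, so either end may lead.
- blank_square: Loose aluminium blank, 160 (x) x 44 (y) x 16 mm thick, about 0.25 kg, a plain bar with square-cornered ends. Lies flat. Origin: centre of its underside; x along its length, z up; it is symmetric, so either end may lead.
- die_oblong: Fixed dark steel die block, 200 (x) x 124 (y) x 24 mm high. Its cavity is 164 x 58 mm, 16 mm deep, with half-round ends of radius 29 mm. Its top edge has a 3 mm chamfer. A finger relief 44 mm wide (along x) runs across the whole block through the middle of both long sides of the cavity, down to the cavity floor. Origin: centre of the underside; x along the cavity, z up.
- die_oblong_seat (a point): Centre of the floor of the round-ended cavity, 8 mm above the worktop; axes as the block's.
- die_square: Fixed dark steel die block, 200 (x) x 124 (y) x 24 mm high. Its cavity is a square-cornered rectangle, 164 x 48 mm, 16 mm deep. Its top edge has a 3 mm chamfer. A finger relief 44 mm wide (along x) runs across the whole block through the middle of both long sides of the cavity, down to the cavity floor. Origin: centre of the underside; x along the cavity, z up.
- die_square_seat (a point): Centre of the floor of the square-cornered cavity, 8 mm above the worktop; axes as the block's.
- tape: Bystander: roll of black tape, 66 mm across, 19 mm high, lying flat. Origin: centre of its underside.
- torch: Bystander: black torch lying flat, 32 x 132 (y) x 28 mm. Origin: centre of its underside.
- pliers: Bystander: blue-handled pliers lying flat, 54 x 155 (y) x 16 mm. Origin: centre of the underside.
There are look-alikes about, which are no part of the job. Leave any orange look-alike of the blank_oblong alone.

How it is judged:
On the way:
1. the blank from the sleeve has been drawn out (85 mm or more from its start) and lies flat on the worktop, let go (((distance of blank_oblong from where it was at the start of the episode above 0.085 m and height (world z) of blank_oblong below 0.004 m and angle between blank_oblong's own z axis and vertical below 0.06 rad and contact force between blank_oblong and the fingers below 0.3 N and linear speed of blank_oblong below 0.03 m/s) or (distance of blank_square from where it was at the start of the episode above 0.085 m and height (world z) of blank_square below 0.004 m and angle between blank_square's own z axis and vertical below 0.06 rad and contact force between blank_square and the fingers below 0.3 N and linear speed of blank_square below 0.03 m/s))), for 0.1 s.
At the end, for the whole second after the job is handed in: The blank that was in the sleeve lies in the cavity of its own outline, released and at rest: its centre within 5 mm of the cavity's, its underside within 2.5 mm of the cavity floor, level within 0.04 rad. The other blank still lies within 20 mm of where it was, outside the sleeve (((horizontal distance between blank_oblong and die_oblong_seat below 0.005 m and z of blank_oblong in the frame of die_oblong_seat between -0.003 and 0.0025 m and angle between blank_oblong's own z axis and vertical below 0.04 rad and linear speed of blank_oblong below 0.02 m/s and contact force between blank_oblong and the fingers below 0.1 N and distance of blank_square from where it was at the start of the episode below 0.02 m and horizontal distance between blank_square and feed above 0.1 m) or (horizontal distance between blank_square and die_square_seat below 0.005 m and z of blank_square in the frame of die_square_seat between -0.003 and 0.0025 m and angle between blank_square's own z axis and vertical below 0.04 rad and linear speed of blank_square below 0.02 m/s and contact force between blank_square and the fingers below 0.1 N and distance of blank_oblong from where it was at the start of the episode below 0.02 m and horizontal distance between blank_oblong and feed above 0.1 m))); the robot touches nothing.
It fails at once if the other blank is moved as well: both blanks are more than 20 mm from their starts (distance of each of blank_oblong, blank_square from where it was at the start of the episode above 0.02 m).
It fails at once if the tape, torch or pliers are moved by more than 30 mm (distance of any of tape, torch, pliers from where it was at the start of the episode above 0.03 m).
It also fails if it takes over 45 s, if anything falls off the work surface, if the arm or the gripper's body presses on something with over 40 N, if the wrist force passes 120 N, or if a joint passes its speed limit or range.

## Working session

There is one attempt and no reset: what is moved stays moved. The work goes in short steps, Python scripts to look and compute and a tool call to move; the robot and the scene stay as the last step left them, time stands still between calls to the robot, and variables do not carry over. Pictures are saved under pics/ and viewed, on a budget of 10 in all, crops included, one or two more only if the job needs it, and the job is handed in when it is done.

Besides the shell and the picture viewer there is one more tool, called after "Request:" as a command line: name --argument value ..., lists and objects as JSON in quotes. step_arm: Moves the arm, as the interface text tells. Its arguments: {"type":"object","properties":{"increments":{"type":"array"},"force":{"type":"number"}},"required":["increments"]}

```bash
mkdir -p pics; cat > h.py <<'E'
import numpy as np, cv2
from scipy.spatial.transform import Rotation as R
from bench import get_state, imaging, workorder, ctrl
def pix2w(cam,uv,z,P=None):
    P=P or imaging.camera_params(cam); K=np.array(P["intrinsics"]);T=np.array(P["camera_from_world"])
    uv=np.atleast_2d(uv).astype(float); d=np.c_[uv,np.ones(len(uv))]@np.linalg.inv(K).T@T[:3,:3]
    c=-T[:3,:3].T@T[:3,3]; return c+d*((z-c[2])/d[:,2])[:,None]
def w2pix(cam,p,P=None):
    P=P or imaging.camera_params(cam); K=np.array(P["intrinsics"]);T=np.array(P["camera_from_world"])
    q=(np.atleast_2d(p)@T[:3,:3].T+T[:3,3])@K.T; return q[:,:2]/q[:,2:]
E
python3 - <<'E'
from h import *
print(get_state(),ctrl.hold_point_z)
a=imaging.get_image("top");cv2.imwrite("pics/top.png",a)
b=imaging.get_image("scene");cv2.imwrite("pics/scene.png",b)
for n in("top","scene"):
  P=imaging.camera_params(n);print(P)
E
```

```text
{'time': 0.0, 'joint_positions': array([ 1.17010221,  0.32183755, -0.07010372,  1.45167322,  0.02263903,
        1.37077413, -0.05691041]), 'qd': array([ 1.46923745e-03,  1.85936377e-04,  1.01639975e-03, -3.73360251e-04,
        5.70895136e-04, -1.78328566e-04,  3.37611103e-05]), 'joint_torque': array([-5.03824904e-04, -4.91292679e+01, -4.04128404e-01, -3.12524593e+01,
       -6.39816304e-02,  4.37782297e-02,  1.80176758e-04]), 'position': array([ 0.26184479, -0.59470864,  0.40365278]), 'tool_rot': array([-3.07246015e+00, -6.46589219e-01,  8.12733626e-04]), 'ft_force': array([-0.36598687, -0.40982766, -0.03106683]), 'torque': array([ 0.00288402, -0.03065251,  0.0048057 ]), 'grip_width': 1.00145303584602} 0.1635
{'intrinsics': array([[460.0266151 ,   0.        , 269.14512994],
       [  0.        , 460.0266151 , 211.4741163 ],
       [  0.        ,   0.        ,   1.        ]]), 'camera_from_world': array([[ 1.27499254e-03, -9.99984877e-01,  5.34975538e-03,
         7.17820578e-02],
       [-9.93641491e-01, -1.86916160e-03, -1.12574839e-01,
         5.62819045e-01],
       [ 1.12583136e-01, -5.17220683e-03, -9.93628847e-01,
         1.27920313e+00],
       [ 0.00000000e+00,  0.00000000e+00,  0.00000000e+00,
         1.00000000e+00]])}
{'intrinsics': array([[532.16727952,   0.        , 280.37943979],
       [  0.        , 532.16727952, 212.34332065],
       [  0.        ,   0.        ,   1.        ]]), 'camera_from_world': array([[-0.67396746, -0.73845451, -0.02127915,  0.45131123],
       [-0.33218901,  0.32865601, -0.88410162,  0.19302378],
       [ 0.65986235, -0.58878703, -0.46680993,  1.45313052],
       [ 0.        ,  0.        ,  0.        ,  1.        ]])}
```

View pics/top.png

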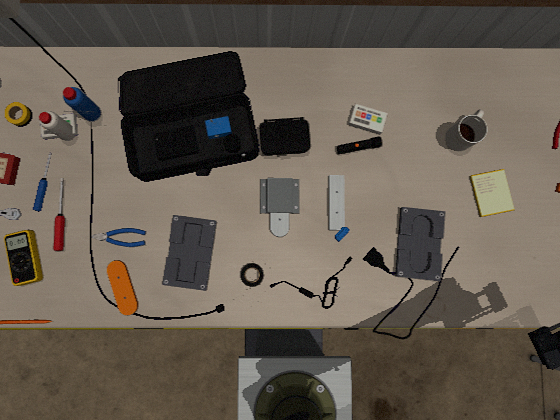

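View pics/scene.png

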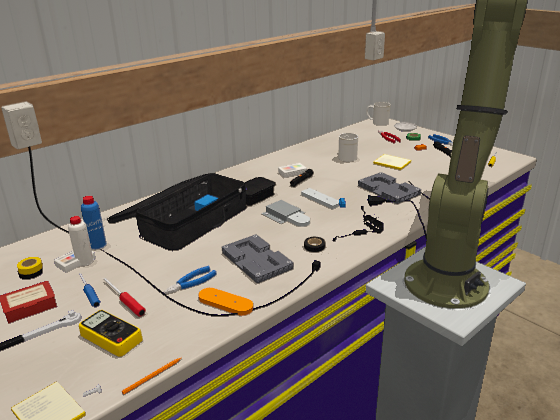

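The sleeve's blank shows a round end at about (279,226). The square bar lies in the open at (336,203), and the orange look-alike at (121,287) is to be ignored. The dies are at (189,252), which looks square, and (419,243), which looks round. I'll check these in one enlarged crop.

```bash
python3 - <<'E'
import cv2,numpy as np
a=cv2.imread("pics/top.png")
f=lambda x0,x1,y0,y1:cv2.resize(a[y0:y1,x0:x1],None,fx=4,fy=4,interpolation=cv2.INTER_CUBIC)
A=f(255,355,170,245);B=f(380,455,195,290)  # 400x300, 300x380
C=np.zeros((600,800,3),np.uint8);C[:300,:400]=A;C[:380,420:720]=B
D=f(155,225,205,280) [:300,:280];C[300:600,:280]=D
cv2.imwrite("pics/crop.png",C)
E
```

```text
(no output)
```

View pics/crop.png

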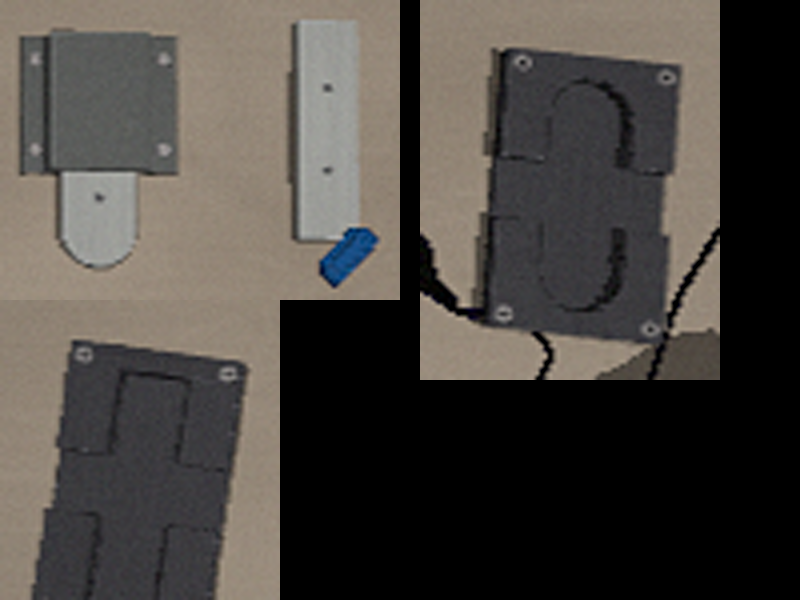

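The round-ended blank is in the sleeve, so the goal is the right die (round cavity). The crop also shows the square blank and the square die. Now I'll measure.

```bash
python3 - <<'E'
from h import *
s=pix2w("top",[(405.5,210.5),(441.5,214.25),(400.75,273.25),(437.5,277.25)],.024)
print("screws",s,"c",s.mean(0))
m1=(s[0]+s[1])/2;m2=(s[2]+s[3])/2;d=m1-m2;print("len",np.linalg.norm(d),"wid",np.linalg.norm(s[0]-s[1]),"ang",np.degrees(np.arctan2(d[1],d[0])))
b=pix2w("top",[(279.7,236.7),(269.75,220),(289.3,220),(279.5,219.5)],.016);print("blank",b)
f=pix2w("top",[(267.5,178.5),(292.5,178),(293,213),(267.3,213.2)],.024);print("feed top corners",f,f.mean(0))
st=get_state();p=st["position"];r=R.from_rotvec(st["tool_rot"]).as_matrix();print(r)
print("yaw of tool x",np.degrees(np.arctan2(r[1,0],r[0,0])))
E
```

```text
screws [[ 0.56711624 -0.31888071  0.024     ]
 [ 0.55647817 -0.4220121   0.024     ]
 [ 0.38848732 -0.29968806  0.024     ]
 [ 0.37740308 -0.40334735  0.024     ]] c [ 0.4723712  -0.36098206  0.024     ]
len 0.17985086838285153 wid 0.10367859285522496 ang -6.041376818928762
blank [[0.49176759 0.04224469 0.016     ]
 [0.53978479 0.07081646 0.016     ]
 [0.539885   0.01454809 0.016     ]
 [0.54128001 0.04275562 0.016     ]]
feed top corners [[0.65944057 0.07750583 0.024     ]
 [0.66107126 0.00524373 0.024     ]
 [0.55929282 0.00426257 0.024     ]
 [0.55857921 0.07790956 0.024     ]] [0.60959596 0.04123042 0.024     ]
[[ 9.15190632e-01  4.03020424e-01 -8.03167947e-04]
 [ 4.03021213e-01 -9.15189274e-01  1.57972723e-03]
 [-9.83883536e-05 -1.76944528e-03 -9.99998430e-01]]
yaw of tool x 23.767185559489555
```

Request:
step_arm --increments '[{"tx": 0.507, "ty": -0.473, "tz": 0.08, "spin": 23.8, "claw": 1}, {"tx": 0.507, "ty": -0.473, "tz": 0.08, "spin": 23.8}, {"tx": 0.507, "ty": -0.473, "tz": 0.08, "spin": 23.8}, {"tx": 0.507, "ty": -0.473, "tz": 0.08, "spin": 23.8}, {"tx": 0.507, "ty": -0.473, "tz": 0.08, "spin": 23.8}, {"tx": 0.507, "ty": -0.473, "tz": 0.08, "spin": 23.8}, {"tx": 0.507, "ty": -0.473, "tz": 0.08, "spin": 23.8}, {"tx": 0.507, "ty": -0.473, "tz": 0.08, "spin": 23.8}]'

```text
invalid input at $.increments[1]: expected keys claw, tx, ty, tz, spin
```

Request:
step_arm --increments '[{"tx": 0.507, "ty": -0.473, "tz": 0.08, "spin": 23.8, "claw": 1}, {"tx": 0.507, "ty": -0.473, "tz": 0.08, "spin": 23.8, "claw": 1}, {"tx": 0.507, "ty": -0.473, "tz": 0.08, "spin": 23.8, "claw": 1}, {"tx": 0.507, "ty": -0.473, "tz": 0.08, "spin": 23.8, "claw": 1}, {"tx": 0.507, "ty": -0.473, "tz": 0.08, "spin": 23.8, "claw": 1}, {"tx": 0.507, "ty": -0.473, "tz": 0.08, "spin": 23.8, "claw": 1}, {"tx": 0.507, "ty": -0.473, "tz": 0.08, "spin": 23.8, "claw": 1}, {"tx": 0.507, "ty": -0.473, "tz": 0.08, "spin": 23.8, "claw": 1}]'

```text
time: 0.77
position: [0.3926, -0.2886, 0.3661]
tool_rot: [3.141, -0.001, -0.001]
ft_force: [1.1, -0.1, 0.5]
grip_width: 1.003
```

Request:
step_arm --increments '[{"tx": 0.14, "ty": -0.32, "tz": 0.04, "spin": 0, "claw": 1}, {"tx": 0.14, "ty": -0.32, "tz": 0.04, "spin": 0, "claw": 1}, {"tx": 0.14, "ty": -0.32, "tz": 0.04, "spin": 0, "claw": 1}, {"tx": 0.14, "ty": -0.32, "tz": 0.04, "spin": 0, "claw": 1}, {"tx": 0.14, "ty": -0.32, "tz": 0.04, "spin": 0, "claw": 1}, {"tx": 0.14, "ty": -0.32, "tz": 0.04, "spin": 0, "claw": 1}, {"tx": 0.14, "ty": -0.32, "tz": 0.04, "spin": 0, "claw": 1}, {"tx": 0.14, "ty": -0.32, "tz": 0.04, "spin": 0, "claw": 1}]'

```text
time: 1.43
position: [0.5255, 0.0145, 0.3283]
tool_rot: [3.141, -0.001, 0.0]
ft_force: [0.7, -1.1, 0.0]
grip_width: 0.999
```

Request:
step_arm --increments '[{"tx": 0, "ty": 0, "tz": 0, "spin": 0, "claw": 1}, {"tx": 0, "ty": 0, "tz": 0, "spin": 0, "claw": 1}, {"tx": 0, "ty": 0, "tz": 0, "spin": 0, "claw": 1}]'

```text
time: 1.68
position: [0.5251, 0.0122, 0.3281]
tool_rot: [3.141, -0.0, -0.002]
ft_force: [0.1, -0.3, -0.9]
grip_width: 1.001
```

```bash
python3 - <<'E'
from h import *
import pickle
P=imaging.camera_params("wrist");pickle.dump(P,open("P1.pkl","wb"))
cv2.imwrite("pics/w1.png",imaging.get_image("wrist"));print(get_state()["position"],P)
print(w2pix("wrist",[(.492,.0424,.016),(.539,.07,.016),(.539,.0155,.016)],P))
E
```

```text
[0.52507203 0.011313   0.32825876] {'intrinsics': array([[314.68862837,   0.        , 283.29270456],
       [  0.        , 314.68862837, 205.18357906],
       [  0.        ,   0.        ,   1.        ]]), 'camera_from_world': array([[-1.20956982e-03, -9.99998956e-01,  7.90343762e-04,
         1.35970324e-02],
       [-9.55734532e-01,  1.38856963e-03,  2.94227081e-01,
         4.88257380e-01],
       [-2.94227871e-01, -3.99470628e-04, -9.55735214e-01,
         4.73538546e-01],
       [ 0.00000000e+00,  0.00000000e+00,  0.00000000e+00,
         1.00000000e+00]])}
[[253.79305619 228.07474348]
 [223.38370303 181.99526112]
 [280.62286689 181.91747126]]
```

View pics/w1.png

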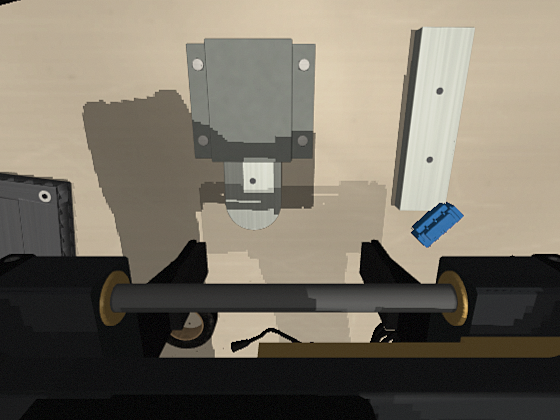

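The wrist view shows the blank's tip at (254,230) and its sides at columns 225 and 281. Both agree with the predictions to about 1–2 mm, so I'll go down on it.

Request:
step_arm --increments '[{"tx": 0.011, "ty": -0.0305, "tz": 0.02, "spin": 0, "claw": 1}, {"tx": 0.011, "ty": -0.0305, "tz": 0.06, "spin": 0, "claw": 1}, {"tx": 0.011, "ty": -0.0305, "tz": 0.1, "spin": 0, "claw": 1}, {"tx": 0.011, "ty": -0.0305, "tz": 0.125, "spin": 0, "claw": 1}, {"tx": 0.011, "ty": -0.0305, "tz": 0.14, "spin": 0, "claw": 1}, {"tx": 0.011, "ty": -0.0305, "tz": 0.142, "spin": 0, "claw": 1}, {"tx": 0.011, "ty": -0.0305, "tz": 0.142, "spin": 0, "claw": 1}, {"tx": 0.011, "ty": -0.0305, "tz": 0.142, "spin": 0, "claw": 1}]'

```text
time: 2.4
position: [0.537, 0.0421, 0.1877]
tool_rot: [3.141, -0.004, 0.003]
ft_force: [0.5, 1.0, -0.4]
grip_width: 1.003
```

Request:
step_arm --increments '[{"tx": 0, "ty": 0, "tz": 0, "spin": 0, "claw": 0.5}, {"tx": 0, "ty": 0, "tz": 0, "spin": 0, "claw": 0.5}, {"tx": 0, "ty": 0, "tz": 0, "spin": 0, "claw": 0.5}, {"tx": 0, "ty": 0, "tz": 0, "spin": 0, "claw": 0.5}, {"tx": 0, "ty": 0, "tz": 0, "spin": 0, "claw": 0.5}, {"tx": 0, "ty": 0, "tz": 0, "spin": 0, "claw": 0.5}]' --force 25

```text
time: 2.9
position: [0.5364, 0.043, 0.1869]
tool_rot: [3.141, -0.001, 0.0]
ft_force: [-0.4, -2.0, 1.6]
grip_width: 0.631
```

The opening of 0.631 is 55 mm, which matches the 54 mm blank, so it is gripped. I'll draw it out 100 mm.

Request:
step_arm --increments '[{"tx": -0.01, "ty": 0, "tz": 0, "spin": 0, "claw": 0.5}, {"tx": -0.025, "ty": 0, "tz": 0, "spin": 0, "claw": 0.5}, {"tx": -0.04, "ty": 0, "tz": 0, "spin": 0, "claw": 0.5}, {"tx": -0.055, "ty": 0, "tz": 0, "spin": 0, "claw": 0.5}, {"tx": -0.07, "ty": 0, "tz": 0, "spin": 0, "claw": 0.5}, {"tx": -0.085, "ty": 0, "tz": 0, "spin": 0, "claw": 0.5}, {"tx": -0.1, "ty": 0, "tz": 0, "spin": 0, "claw": 0.5}, {"tx": -0.102, "ty": 0, "tz": 0, "spin": 0, "claw": 0.5}]' --force 25

```text
time: 3.57
position: [0.4326, 0.0432, 0.1868]
tool_rot: [3.14, -0.0, 0.001]
ft_force: [0.5, -0.8, -0.4]
grip_width: 0.617
```

Request:
step_arm --increments '[{"tx": 0, "ty": 0, "tz": 0, "spin": 0, "claw": 0.5}, {"tx": 0, "ty": 0, "tz": 0, "spin": 0, "claw": 0.5}, {"tx": 0, "ty": 0, "tz": 0, "spin": 0, "claw": 1}, {"tx": 0, "ty": 0, "tz": 0, "spin": 0, "claw": 1}, {"tx": 0, "ty": 0, "tz": 0, "spin": 0, "claw": 1}, {"tx": 0, "ty": 0, "tz": 0, "spin": 0, "claw": 1}, {"tx": 0, "ty": 0, "tz": 0, "spin": 0, "claw": 1}, {"tx": 0, "ty": 0, "tz": 0, "spin": 0, "claw": 1}]'

```text
time: 4.23
position: [0.4345, 0.0432, 0.1865]
tool_rot: [-3.142, 0.001, 0.0]
ft_force: [0.0, 0.7, 0.5]
grip_width: 0.96
```

Request:
step_arm --increments '[{"tx": 0.01, "ty": 0, "tz": -0.04, "spin": 0, "claw": 1}, {"tx": 0.01, "ty": 0, "tz": -0.08, "spin": 0, "claw": 1}, {"tx": 0.01, "ty": 0, "tz": -0.1, "spin": 0, "claw": 1}, {"tx": 0.01, "ty": 0, "tz": -0.1, "spin": 0, "claw": 1}, {"tx": 0.01, "ty": 0, "tz": -0.1, "spin": 0, "claw": 1}]'

```text
time: 4.65
position: [0.4449, 0.0432, 0.2877]
tool_rot: [3.141, -0.001, 0.005]
ft_force: [1.1, -0.5, -0.2]
grip_width: 1.001
```

```bash
python3 - <<'E'
from h import *
import pickle
P=imaging.camera_params("wrist");pickle.dump(P,open("P2.pkl","wb"))
w=imaging.get_image("wrist");t=imaging.get_image("top")
C=np.zeros((420,800,3),np.uint8);C[:,:400]=cv2.resize(w,None,fx=400/560,fy=400/560) if 0 else 0
C=np.zeros((600,560,3),np.uint8);C[:260]=w[:260];C[260:]=cv2.resize(t[170:255,225:365],(560,340),interpolation=cv2.INTER_CUBIC)
cv2.imwrite("pics/w2.png",C);print(get_state()["position"])
E
```

```text
[0.44377334 0.04302613 0.28553358]
```

View pics/w2.png

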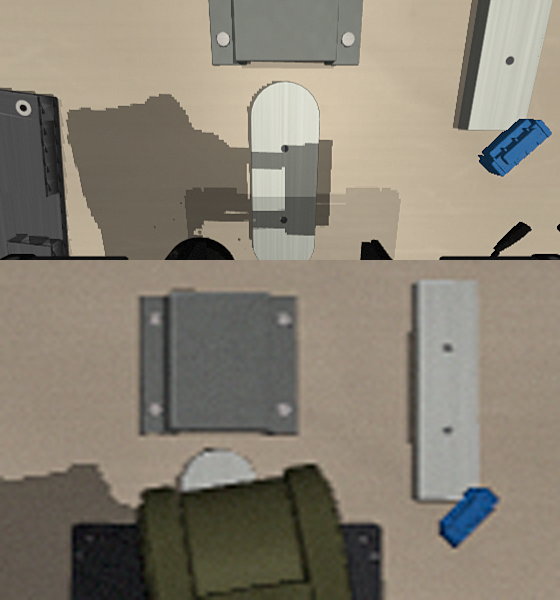

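The blank lies flat and clear of the sleeve. Its far tip is at (285,82) and its holes are at (284.5,148) and (284,219).

```bash
python3 - <<'E'
from h import *
import pickle
P=pickle.load(open("P2.pkl","rb"))
print(pix2w("wrist",[(285,82),(284.5,148),(284,219),(251,130),(319,130),(252,210),(319.5,210)],.016,P))
print(get_state()["position"])
E
```

```text
[[0.54576641 0.04244663 0.016     ]
 [0.49670962 0.0428554  0.016     ]
 [0.4368766  0.04332173 0.016     ]
 [0.51071459 0.0690694  0.016     ]
 [0.51061572 0.01583376 0.016     ]
 [0.44497359 0.07030148 0.016     ]
 [0.44485283 0.01336482 0.016     ]]
[0.44377334 0.04302613 0.28553358]
```

Request:
step_arm --increments '[{"tx": 0.023, "ty": 0, "tz": 0.03, "spin": 0, "claw": 1}, {"tx": 0.023, "ty": 0, "tz": 0.06, "spin": 0, "claw": 1}, {"tx": 0.023, "ty": 0, "tz": 0.09, "spin": 0, "claw": 1}, {"tx": 0.023, "ty": 0, "tz": 0.1, "spin": 0, "claw": 1}, {"tx": 0.023, "ty": 0, "tz": 0.1, "spin": 0, "claw": 1}, {"tx": 0.023, "ty": 0, "tz": 0.1, "spin": 0, "claw": 1}, {"tx": 0.023, "ty": 0, "tz": 0.1, "spin": 0, "claw": 0.5}, {"tx": 0.023, "ty": 0, "tz": 0.1, "spin": 0, "claw": 0.5}]' --force 30

```text
time: 5.42
position: [0.4672, 0.0432, 0.1865]
tool_rot: [3.142, -0.001, -0.001]
ft_force: [0.1, -0.8, 0.3]
grip_width: 0.92
```

Request:
step_arm --increments '[{"tx": 0, "ty": 0, "tz": 0, "spin": 0, "claw": 0.5}, {"tx": 0, "ty": 0, "tz": 0, "spin": 0, "claw": 0.5}, {"tx": 0, "ty": 0, "tz": 0, "spin": 0, "claw": 0.5}, {"tx": 0, "ty": 0, "tz": 0, "spin": 0, "claw": 0.5}, {"tx": 0, "ty": 0, "tz": 0, "spin": 0, "claw": 0.5}]' --force 30

```text
time: 5.83
position: [0.4674, 0.0431, 0.1868]
tool_rot: [3.141, -0.001, 0.0]
ft_force: [-0.5, 0.3, 0.1]
grip_width: 0.615
```

Request:
step_arm --increments '[{"tx": 0, "ty": 0, "tz": -0.02, "spin": 0, "claw": 0.5}, {"tx": 0, "ty": 0, "tz": -0.05, "spin": 0, "claw": 0.5}, {"tx": 0, "ty": 0, "tz": -0.08, "spin": 0, "claw": 0.5}, {"tx": 0, "ty": 0, "tz": -0.12, "spin": 0, "claw": 0.5}, {"tx": 0, "ty": 0, "tz": -0.12, "spin": 0, "claw": 0.5}, {"tx": 0, "ty": 0, "tz": -0.12, "spin": 0, "claw": 0.5}]' --force 30

```text
time: 6.33
position: [0.4681, 0.0433, 0.3086]
tool_rot: [3.141, -0.001, 0.007]
ft_force: [0.2, -0.8, -3.8]
grip_width: 0.619
```

Request:
step_arm --increments '[{"tx": -0.005, "ty": 0.03, "tz": 0, "spin": 0, "claw": 0.5}, {"tx": -0.015, "ty": 0.065, "tz": 0, "spin": 1, "claw": 0.5}, {"tx": -0.025, "ty": 0.105, "tz": 0, "spin": 2, "claw": 0.5}, {"tx": -0.035, "ty": 0.145, "tz": 0, "spin": 3, "claw": 0.5}, {"tx": -0.045, "ty": 0.185, "tz": 0, "spin": 4, "claw": 0.5}, {"tx": -0.055, "ty": 0.22, "tz": 0, "spin": 5, "claw": 0.5}, {"tx": -0.06, "ty": 0.255, "tz": 0, "spin": 6, "claw": 0.5}, {"tx": -0.067, "ty": 0.28, "tz": 0, "spin": 6, "claw": 0.5}]'

```text
time: 7.0
position: [0.3983, -0.2397, 0.3045]
tool_rot: [-3.136, 0.171, 0.005]
ft_force: [0.8, 0.1, -1.6]
grip_width: 0.618
```

Request:
step_arm --increments '[{"tx": 0, "ty": 0, "tz": 0, "spin": 0, "claw": 0.5}, {"tx": 0, "ty": 0, "tz": 0, "spin": 0, "claw": 0.5}, {"tx": 0, "ty": 0, "tz": 0, "spin": 0, "claw": 0.5}]'

```text
time: 7.25
position: [0.3999, -0.2358, 0.305]
tool_rot: [-3.135, 0.164, 0.004]
ft_force: [0.0, -0.0, -2.7]
grip_width: 0.616
```

```bash
python3 - <<'E'
from h import *
import pickle
P=imaging.camera_params("wrist");pickle.dump(P,open("P3.pkl","wb"))
w=imaging.get_image("wrist");cv2.imwrite("pics/w3.png",cv2.resize(w,(800,600),interpolation=cv2.INTER_CUBIC))
s=get_state();print(s["position"],s["tool_rot"],s["grip_width"])
print(w2pix("wrist",[(0.5671,-.3189,.024),(.5565,-.422,.024),(.3885,-.2997,.024),(.3774,-.4033,.024)],P)*800/560)
E
```

```text
[ 0.40021331 -0.23536684  0.30536746] [-3.13564912  0.16238328  0.00324097] 0.6144931398866001
[[539.46212078 -45.91051209]
 [749.76737082 -46.88662267]
 [513.05211463 299.930825  ]
 [683.46776646 300.19436393]]
```

View pics/w3.png

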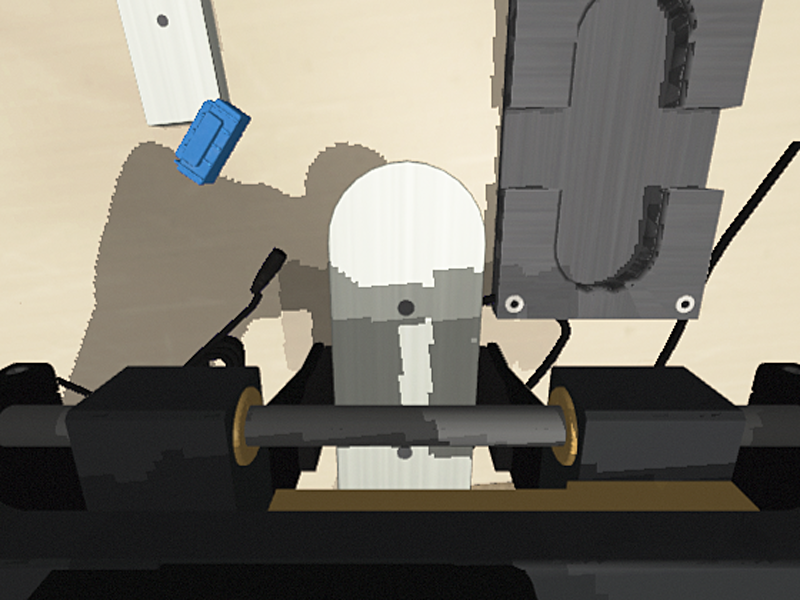

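The wrist view shows the die's near screws at (514,303) and (684,303). The relief's edges are at rows ~107 and ~187. The held blank's tip is at (406,161), with holes at (405,308) and (404.5,452).

```bash
python3 - <<'E'
from h import *
import pickle
P=pickle.load(open("P3.pkl","rb"));k=560/800
f=lambda a,z:pix2w("wrist",np.array(a)*k,z,P)
s=f([(514,303),(684,303)],.024);print("screws",s,np.linalg.norm(s[0]-s[1]))
d=s[0]-s[1];print("ang of die x",np.degrees(np.arctan2(d[1],d[0]))-90)
th=np.radians(-6.0);u=np.array([np.cos(th),np.sin(th),0])
print("centre from screws",s.mean(0)+u*.09)
r=f([(541,107),(692,109),(527,187),(692,190)],.024);print("relief",r,r.mean(0),(r[0]-r[2])@u,(r[1]-r[3])@u)
b=f([(406,161),(405.5,308),(404.5,452)],.135);print("blank",b)
st=get_state();p=st["position"];x=R.from_rotvec(st["tool_rot"]).as_matrix();print("yaw",np.degrees(np.arctan2(x[1,0],x[0,0])))
for q in ((b[1]+b[2])/2,b[0]-.08*u):print("blank centre in tool",(q-p)@x)
q=f([(330,240),(485,240)],.135);print("w",np.linalg.norm(q[0]-q[1]))
E
```

```text
screws [[ 0.38645577 -0.30020911  0.024     ]
 [ 0.37553265 -0.40376237  0.024     ]] 0.10412776339656542
ang of die x -6.021471922288896
centre from screws [ 0.47050118 -0.3613933   0.024     ]
relief [[ 0.49667478 -0.31850158  0.024     ]
 [ 0.48705037 -0.39956349  0.024     ]
 [ 0.45521396 -0.30990995  0.024     ]
 [ 0.44366718 -0.40307506  0.024     ]] [ 0.47065157 -0.35776252  0.024     ] 0.042131758414452915 0.04277846933020996
blank [[ 0.47812304 -0.24316074  0.135     ]
 [ 0.42840601 -0.23774958  0.135     ]
 [ 0.36877274 -0.23105694  0.135     ]]
yaw -5.928861795291541
blank centre in tool [-0.00134821 -0.00051281  0.17037182]
blank centre in tool [-1.33532018e-03 -1.16822172e-04  1.70371146e-01]
w 0.05247442224004685
```

Request:
step_arm --increments '[{"tx": 0.02, "ty": 0.028, "tz": 0, "spin": 0, "claw": 0.5}, {"tx": 0.04, "ty": 0.056, "tz": 0, "spin": 0, "claw": 0.5}, {"tx": 0.06, "ty": 0.084, "tz": 0.01, "spin": 0, "claw": 0.5}, {"tx": 0.08, "ty": 0.11, "tz": 0.03, "spin": 0, "claw": 0.5}, {"tx": 0.0845, "ty": 0.118, "tz": 0.05, "spin": 0, "claw": 0.5}, {"tx": 0.0845, "ty": 0.118, "tz": 0.065, "spin": 0, "claw": 0.5}, {"tx": 0.0845, "ty": 0.118, "tz": 0.065, "spin": 0, "claw": 0.5}, {"tx": 0.0845, "ty": 0.118, "tz": 0.065, "spin": 0, "claw": 0.5}]'

```text
time: 7.97
position: [0.4722, -0.3611, 0.2403]
tool_rot: [-3.135, 0.161, 0.004]
ft_force: [0.1, -0.0, -1.8]
grip_width: 0.62
```

Request:
step_arm --increments '[{"tx": 0, "ty": 0, "tz": 0, "spin": 0, "claw": 0.5}, {"tx": 0, "ty": 0, "tz": 0, "spin": 0, "claw": 0.5}, {"tx": 0, "ty": 0, "tz": 0, "spin": 0, "claw": 0.5}, {"tx": 0, "ty": 0, "tz": 0, "spin": 0, "claw": 0.5}]'

```text
time: 8.3
position: [0.4722, -0.3629, 0.243]
tool_rot: [3.136, -0.165, 0.002]
ft_force: [0.3, 0.6, -2.4]
grip_width: 0.62
```

```bash
python3 - <<'E'
from h import *
import pickle
P=imaging.camera_params("wrist");pickle.dump(P,open("P4.pkl","wb"))
w=imaging.get_image("wrist");cv2.imwrite("pics/w4.png",cv2.resize(w,(800,600),interpolation=cv2.INTER_CUBIC))
for i in range(1):
  s=get_state();x=R.from_rotvec(s["tool_rot"]).as_matrix();print(s["position"],s["ft_force"],np.degrees(np.arctan2(x[1,0],x[0,0])))
E
```

```text
[ 0.4720434  -0.36294719  0.24267707] [-0.66267728  0.09713744 -2.27799903] -6.019980327906838
```

View pics/w4.png

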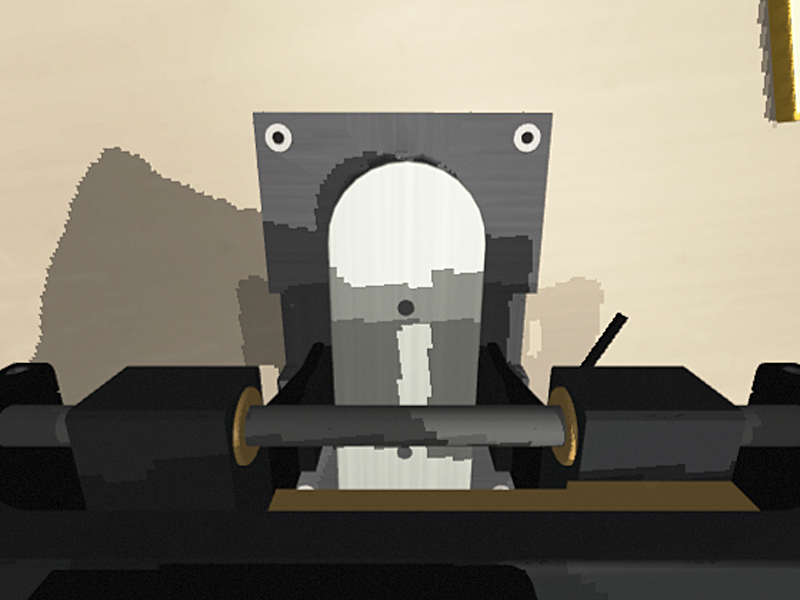

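The view shows the far screws at (278,138) and (527,138), with the blank between them at about column 406.

```bash
python3 - <<'E'
from h import *
import pickle
P=pickle.load(open("P4.pkl","rb"));k=560/800
f=lambda a,z:pix2w("wrist",np.array(a)*k,z,P)
s=f([(278.3,138),(527,138)],.024);d=s[0]-s[1];print(s,np.linalg.norm(d),np.degrees(np.arctan2(d[1],d[0]))-90)
th=np.radians(-6.0);u=np.array([np.cos(th),np.sin(th),0])
c=s.mean(0)-u*.09;print("die c",c)
b=f([(406,161),(405.5,308),(404.5,452)],.135-.0627);m=(b[1]+b[2])/2;t=b[0]-.08*u
v=np.array([np.sin(th),-np.cos(th),0])
for q in(m,t):print("blank c",q,"needed tx,ty",(c-q)@u,(c-q)@v)
E
```

```text
[[ 0.56551759 -0.31863023  0.024     ]
 [ 0.55447169 -0.4227113   0.024     ]] 0.10466556635192406 -6.058004360255822
die c [ 0.47048767 -0.3612632   0.024     ]
blank c [ 0.47126788 -0.36212249  0.0723    ] needed tx,ty -0.0008657567517232425 -0.0007730198463279981
blank c [ 0.47154061 -0.36255744  0.0723    ] needed tx,ty -0.0011824528493871052 -0.0011770814647503402
```

Consistent: both views put the die centre at (0.4705,-0.3613). I'll apply a 1 mm correction and lower gently.

Request:
step_arm --increments '[{"tx": -0.001, "ty": -0.001, "tz": 0.01, "spin": 0, "claw": 0.5}, {"tx": -0.001, "ty": -0.001, "tz": 0.02, "spin": 0, "claw": 0.5}, {"tx": -0.001, "ty": -0.001, "tz": 0.026, "spin": 0, "claw": 0.5}, {"tx": -0.001, "ty": -0.001, "tz": 0.031, "spin": 0, "claw": 0.5}, {"tx": -0.001, "ty": -0.001, "tz": 0.036, "spin": 0, "claw": 0.5}, {"tx": -0.001, "ty": -0.001, "tz": 0.038, "spin": 0, "claw": 0.5}, {"tx": -0.001, "ty": -0.001, "tz": 0.038, "spin": 0, "claw": 0.5}]' --force 25

```text
time: 8.93
position: [0.4708, -0.3618, 0.2028]
tool_rot: [-3.136, 0.165, 0.002]
ft_force: [-0.6, 0.3, -2.4]
grip_width: 0.613
```

Force is unchanged with the blank ~8 mm into the cavity, so it is entering freely. I'll continue.

Request:
step_arm --increments '[{"tx": 0, "ty": 0, "tz": 0.003, "spin": 0, "claw": 0.5}, {"tx": 0, "ty": 0, "tz": 0.005, "spin": 0, "claw": 0.5}, {"tx": 0, "ty": 0, "tz": 0.007, "spin": 0, "claw": 0.5}, {"tx": 0, "ty": 0, "tz": 0.008, "spin": 0, "claw": 0.5}, {"tx": 0, "ty": 0, "tz": 0.008, "spin": 0, "claw": 0.5}, {"tx": 0, "ty": 0, "tz": 0.008, "spin": 0, "claw": 0.5}]'

```text
time: 9.43
position: [0.471, -0.3619, 0.1957]
tool_rot: [3.137, -0.165, 0.0]
ft_force: [0.5, 0.2, -2.4]
grip_width: 0.615
```

Request:
step_arm --increments '[{"tx": 0, "ty": 0, "tz": 0.001, "spin": 0, "claw": 0.5}, {"tx": 0, "ty": 0, "tz": 0.001, "spin": 0, "claw": 0.5}, {"tx": 0, "ty": 0, "tz": 0.001, "spin": 0, "claw": 1}, {"tx": 0, "ty": 0, "tz": 0.001, "spin": 0, "claw": 1}, {"tx": 0, "ty": 0, "tz": 0.001, "spin": 0, "claw": 1}, {"tx": 0, "ty": 0, "tz": 0.001, "spin": 0, "claw": 1}, {"tx": 0, "ty": 0, "tz": 0.001, "spin": 0, "claw": 1}, {"tx": 0, "ty": 0, "tz": 0.001, "spin": 0, "claw": 1}]'

```text
time: 10.1
position: [0.471, -0.362, 0.1947]
tool_rot: [3.137, -0.165, 0.0]
ft_force: [-0.1, 0.0, -0.5]
grip_width: 0.958
```

Request:
step_arm --increments '[{"tx": 0, "ty": 0, "tz": -0.03, "spin": 0, "claw": 1}, {"tx": 0, "ty": 0, "tz": -0.06, "spin": 0, "claw": 1}, {"tx": -0.02, "ty": 0, "tz": -0.09, "spin": 0, "claw": 1}, {"tx": -0.04, "ty": 0, "tz": -0.12, "spin": 0, "claw": 1}, {"tx": -0.07, "ty": 0, "tz": -0.14, "spin": 0, "claw": 1}, {"tx": -0.08, "ty": 0, "tz": -0.14, "spin": 0, "claw": 1}, {"tx": -0.08, "ty": 0, "tz": -0.14, "spin": 0, "claw": 1}, {"tx": -0.08, "ty": 0, "tz": -0.14, "spin": 0, "claw": 1}]'

```text
time: 10.77
position: [0.3913, -0.3534, 0.3341]
tool_rot: [-3.137, 0.166, -0.0]
ft_force: [-0.4, -0.3, -1.1]
grip_width: 1.0
```

```bash
python3 - <<'E'
from h import *
import pickle
P=imaging.camera_params("wrist");pickle.dump(P,open("P5.pkl","wb"))
w=imaging.get_image("wrist");cv2.imwrite("pics/w5.png",cv2.resize(w,(800,600),interpolation=cv2.INTER_CUBIC))
s=get_state();print(s["position"],s["ft_force"],s["grip_width"])
E
```

```text
[ 0.39185935 -0.35308782  0.33351905] [ 1.111356    0.64169371 -0.21670905] 0.9990294108628166
```

View pics/w5.png

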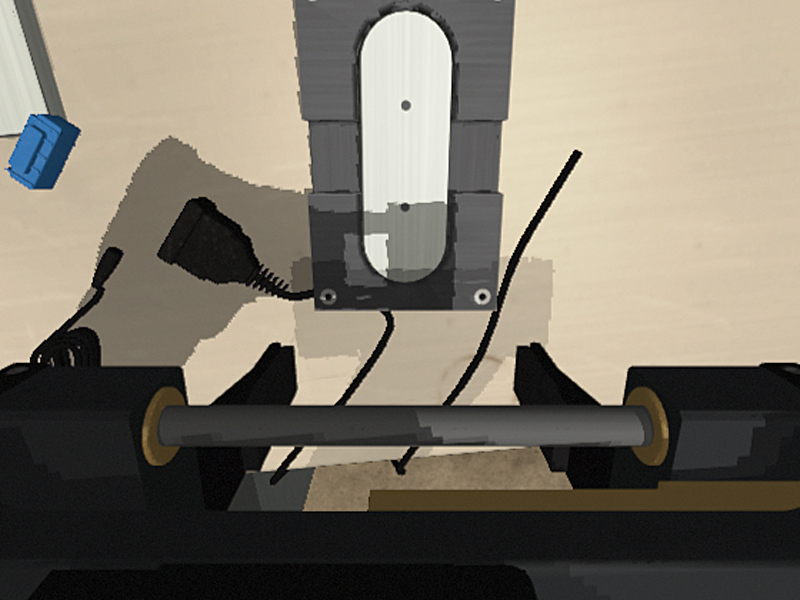

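The blank sits in the round-ended cavity (tip (405,11), near end (405,282)) with an even gap all round. I'll do one numeric check before handing in.

```bash
python3 - <<'E'
from h import *
import pickle
P=pickle.load(open("P5.pkl","rb"));k=.7
h=pix2w("wrist",np.array([(405.5,105),(405,207.5),(328,296.5),(482.5,296.5)])*k,.024,P)
u=np.array([np.cos(.1052),-np.sin(.1052),0])
print("blank c",h[:2].mean(0),"spacing",np.linalg.norm(h[0]-h[1]),"die c",h[2:].mean(0)+.09*u)
workorder.close_job()
E
```

```text
blank c [ 0.47023398 -0.3612308   0.024     ] spacing 0.06079524429022323 die c [ 0.47016111 -0.36109808  0.024     ]
the job is handed in; nothing more can be done
```

I drew the round-ended blank (blank_oblong) out of the sleeve by about 102 mm and let it go flat on the worktop. I then took it by the middle, set it down in the round-ended die, released it and handed the job in at about 11 s. I left the square blank, tape, torch, pliers and orange look-alike alone. I took no closing picture of the tape, torch and pliers.

- **Position:** the last wrist picture puts the blank's centre within about 0.2 mm of the cavity's. There is an even gap all round.
- **Height:** the blank went down freely to the height I had worked out for the cavity floor. The tool ended at z = 0.1947 m against 0.1948 m predicted, with no jamming force. The gripper was open and clear when I handed in.
- **One slight disagreement:** in that last picture the blank's hole spacing came out at 60.8 mm, against about 60 mm measured earlier. Taken literally, it would mean the blank sits about 4 mm high. I put it down to reading hole positions to about a pixel, because the height and force readings and the picture all point to a full seat, but I did not re-measure it.

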